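# Spring the tray of the tile dryer with the release pin

### The arm

A 6-joint arm with a two-finger parallel gripper is mounted at the origin on the work surface. World frame = base frame: x ahead of the robot, y to its left, z up, the work surface at z = 0. Lengths are in m, angles in rad, forces in N, time in s.
With the tool pointing down it reaches from about 0.275 to 0.85 m from the base axis. Payload 19 kg.
Tool frame: the origin (TCP) lies midway between the tips of the shut fingers; the grasp point (between the pads) lies 19 mm behind it (env.hold_point_z is the distance from the TCP to the grasp point, in m); x points along the fingers, z is the direction in which the jaws open and shut, and the axes are right-handed (so a half turn about x gives the same grasp; the last joint's range is limited). The gripper opens to 85 mm and grips with 20 to 120 N. Pads are 22 mm wide; open, the fingers measure 114 mm over their backs; the gripper's body (76 mm by 85 mm) begins 54 mm behind the grasp point. The pads swing forward as they close: fully open they stand 13 mm farther back than shut.
Start: joints at [1.201, 0.15, 1.437, -0, 1.554, -0.134], TCP at [0.134, 0.559, 0.231] pointing down, gripper open.
Joint ranges: [-2.8, 2.8], [-0.68, 2.1], [0.12, 2.68], [-1.39, 4.53], [0.16, 2.79], [-2.81, 2.81]. Speed limits (rad/s): [1.89, 1.89, 2.22, 3.01, 3.01, 3.01].

### API

Orientations are given as [roll, pitch, yaw] about the fixed x, y, z axes, in that order (R = Rz(yaw) Ry(pitch) Rx(roll)).
In Python, from station import env gives the robot as it stands.
- The arm moves only by the shell command python3 -m jog 'ROWS' [OPENING] [FORCE]. ROWS is JSON, a list of rows, each an object of numbers: "dx", "dy", "dz": the shift along the tool's x, y, z in m; "rx", "ry", "rz": the turn, a rotation vector about the tool's x, y, z in degrees. A call has exactly 5 rows; each row shifts and turns the commanded pose from where the row before left it, along the tool's axes as they then stand; what a row does not reach is not made up. A row lasts 1/8 s, in which the tool goes at most 62.5 mm and 10.7 degrees, less where a joint would pass 70% of its speed; a pose out of reach is approached as far as the arm can. A call is refused whole if a number of a shift passes 0.0625 or a number of a turn 10.7, either way. A call with a gripper value outside its range is refused whole. OPENING is the closure, from 0 (fully open) to 1 (shut), set as the call begins (- or left out, the last holds). The fingers move at their own pace and stop on an object; FORCE is the grip in N (left out, the last holds). Time passes only in rows, so rows that do not move let the fingers close, or fill a call up. It gives the time, the measured TCP pose, the force and the opening at its end, in the units of the state.
- env.read_state(): the state, without advancing time (a new reading comes with each control period).
- env.snapshot(name): name is "side" or "top" or "wrist"; returns a dict with "pixels" (400x640x3 uint8, blue, green, red), "fx", "fy", "cx", "cy" (pixels), "k1" (the pictures are not rectified: a ray, as slopes to the right and down, at radius r is drawn at 1 + k1 r^2 times it, then the intrinsics apply), "origin" and "attitude" of the camera in the world. Camera axes: x right, y up, looking along -z (the intrinsics and any distortion apply to the point x, -y, -z); pixel columns grow to the right and rows downward; lengths in m; the calibration is good to about 2 mm. A picture is of the moment at which its call begins. There is no depth.
- env.close_job(): hands the job in, once; it reports no verdict.
The state is a dict: "time": time; "qpos": joint angles; "qd": joint speeds; "joint_torque": joint torques, N m; "tcp_pos": TCP position; "tcp_rot": TCP orientation; "force": force on the tool from outside, world axes, zero at the start; "torque": the same for the moment, N m; "width": finger opening in m.
Only numpy, scipy, OpenCV 4.12 (cv2) and the standard library are available. Lean on these libraries where they do the work, as an engineer would, in place of code of your own. Each camera call takes 0.05 s, during which the arm holds its last target.

### The job

Take the red-handled release pin from the wooden tool block, push it gently down through the small yellow-framed hole in the top of the blue tile dryer to trip the hidden spring catch, and keep the catch pressed until the tray has slid all the way out. Then stand the pin back in the bore of the block it came from and let go. Touch the dryer with nothing but the pin, never force the pin hard against it, and leave the other tools and pots where they are.

Things in the scene. Friction and masses are not known exactly. Their poses are not given: they have to be found in the camera images.
- dryer: the tile dryer, a fixed blue sheet-metal box 220 (x) x 260 (y) x 130 mm high; origin at the centre of its underside, z up, its front with the aluminium tray faces its own -x. The top is flat, 8 mm thick, at 130 mm. Only the pin may touch it.
- dryer_hole (a point): centre of the vertical 12 mm access hole (2 mm chamfer) at the top surface of the dryer, 55 mm to the front and 90 mm to +y of the dryer's origin, in a painted yellow 32 mm square. Straight below, out of sight, lies the flat brass head (22 mm wide) of the spring catch, 20 to 40 mm below the top surface: the depth differs from run to run and is not measured.
- tray (a joint): how far the dryer's tray has come out of the front (towards the dryer's own -x), m: 0 shut, 0.065 fully out. Its own spring and damper drive it out at about 25 mm/s while the catch is held down (2 to 3 s). A ratchet: if the catch is let up too soon it falls into the next notch (about 18 or 36 mm out) and must be pressed again. The tray cannot be pulled by hand.
- holder: the wooden tool block, fixed, 180 (x) x 50 (y) x 75 mm high; origin at the centre of its underside. Three vertical through bores, 12 mm in diameter with a 3 mm chamfer, lie on its top at -60, 0 and +60 mm along its own x (y = 0). They hold the pin and two clay tools, in any order.
- pin: the release pin, 60 g (varies), standing upright in one of the bores: a steel shaft 8 mm in diameter and 70 mm long with a blunt tip, and above it a red round handle 18 mm in diameter and 50 mm long. Origin at the tip, z up along the pin: the handle reaches from 70 to 120 mm above the origin. Its shoulder rests on the block's top, so the tip hangs 5 mm above the table.
- pin_handle (a point): middle of the pin's red handle, 95 mm above the tip on the axis
- pin_tip (a point): the tip of the pin's shaft, which presses the catch. The catch resists with about 4 N at first touch and 5 to 8 N as it goes down and springs back when let go; pushed down 5 mm it frees the tray, at 7.5 mm it meets a hard stop. Keep the push of the pin on the dryer and its catch under 20 N.
- loop_tool: a light wooden clay tool with a wire loop, upright in another bore, reaching 45 to 50 mm above the block; origin at its lower end. Leave it alone.
- ball_tool: a dark wooden clay tool with a steel ball, upright in another bore, reaching 46 mm above the block; origin at its lower end. Leave it alone.
- bowl: terracotta bowl, 100 mm wide, 50 mm high; origin at its foot. Leave it alone.
- jar: terracotta jar with a wooden lid, 70 mm wide, 100 mm high; origin at its foot. Leave it alone.
- mug: blue mug, 76 mm wide, 85 mm high; origin at its foot. Leave it alone.
- glaze_can: can with a paper label, 70 mm wide, 90 mm high; origin at its foot. Leave it alone.
- brick: loose brick 200 x 95 x 60 mm; origin at the centre of its underside. Leave it alone.

How it is judged:
By the outcome, as a careful person would: the job done as asked, in the order asked, and still so for the second after the job is handed in, with the robot touching nothing.
It also fails if it takes over 64 s, if anything falls off the work surface, if the arm or the gripper's body presses on something with over 40 N, if the wrist force passes 120 N, or if a joint passes its speed limit or range.

## Working session

There is one attempt and no reset: what is moved stays moved. The work goes in short steps, Python scripts to look and compute and a shell command to move; the robot and the scene stay as the last step left them, time stands still between calls to the robot, and variables do not carry over. Pictures are saved under pics/ and viewed, and the job is handed in when it is done.

```bash
ls; mkdir -p pics
cat > h.py <<'E'
from station import env
import numpy as np, cv2
from scipy.spatial.transform import Rotation as R
def snap(name,fn):
    s=env.snapshot(name); cv2.imwrite('pics/'+fn,s['pixels']); 
    import pickle; pickle.dump(s,open('pics/'+fn+'.pkl','wb')); return s
E
python3 - <<'E'
from h import *
for n in ['side','top','wrist']:
    s=snap(n,n+'0.png'); print(n,{k:v for k,v in s.items() if k!='pixels'})
print(env.read_state(),env.hold_point_z)
E
```

```text
pics
side {'fx': 498.26857104536896, 'fy': 498.26857104536896, 'cx': 320.74038178788777, 'cy': 199.01548005336335, 'k1': -0.07051788926341951, 'origin': array([-0.19593887, -0.6980621 ,  1.19541172]), 'attitude': array([ 0.7726102 ,  0.00289087, -0.80422806])}
top {'fx': 373.21245222102266, 'fy': 373.21245222102266, 'cx': 320.4335881372128, 'cy': 196.55507704947442, 'k1': -0.029812113226888173, 'origin': array([0.45157061, 0.0169732 , 1.43404897]), 'attitude': array([ 0.08572499, -0.00194918, -1.59620334])}
wrist {'fx': 315.2231838935545, 'fy': 315.2231838935545, 'cx': 317.368018171084, 'cy': 202.81373072154804, 'k1': -0.06465414415854188, 'origin': array([0.06859797, 0.57408906, 0.37219187]), 'attitude': array([-0.26757   ,  0.00134831,  1.33601818])}
{'time': 0.15, 'qpos': array([ 1.20100425e+00,  1.50852392e-01,  1.43782758e+00,  1.32887602e-05,
        1.55378116e+00, -1.33962317e-01]), 'qd': array([-5.70668903e-04, -8.74635523e-04, -1.81788754e-03, -1.52749054e-03,
        2.12590389e-03,  2.29047501e-06]), 'joint_torque': array([ 2.76172948e-03, -7.13375187e+01, -5.71040654e+01, -1.80849875e-04,
        7.10593828e-03, -4.43107729e-05]), 'tcp_pos': array([0.13428082, 0.55892641, 0.23085284]), 'tcp_rot': array([ 2.99233285,  1.56992774, -1.95588612]), 'force': array([-0.89147991, -0.54722579, -0.19613495]), 'torque': array([-0.05645122,  0.00918342, -0.01356236]), 'width': 0.08508838383815483} 0.0187
```

View pics/side0.png

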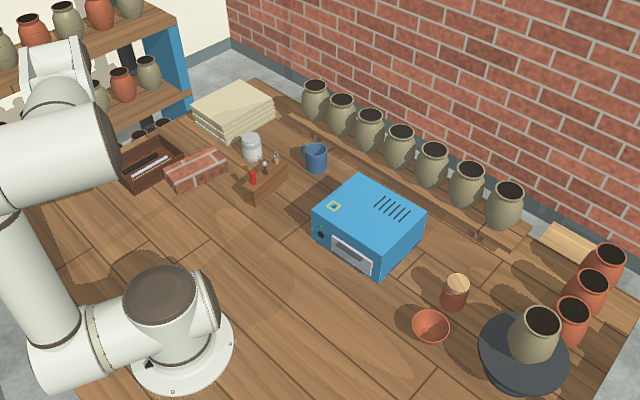

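View pics/top0.png

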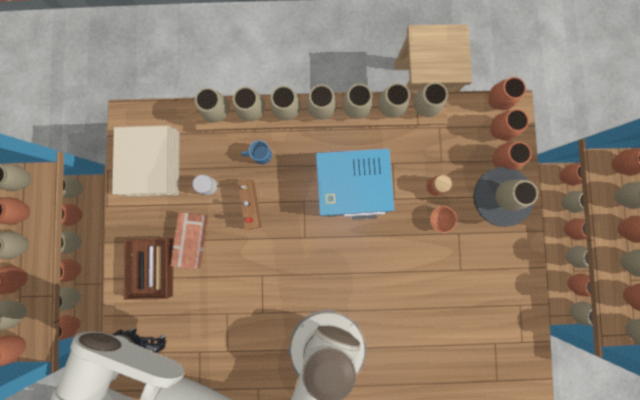

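View pics/wrist0.png

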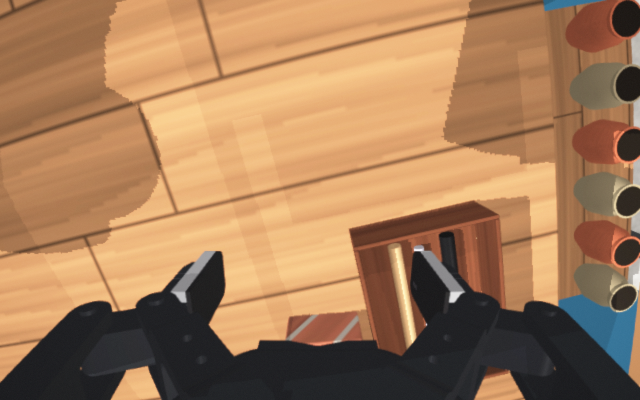

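The side view shows the pin's red handle near (252,177) and the yellow frame near (334,206). In the top view they are near (248,219) and (331,199). Next I'll zoom in and measure.

```bash
cat >> h.py <<'E'
import pickle
def load(fn): return pickle.load(open('pics/'+fn+'.pkl','rb'))
def Rm(a): return R.from_euler('xyz',a).as_matrix()
def ray(s,u,v):
    K=np.array([[s['fx'],0,s['cx']],[0,s['fy'],s['cy']],[0,0,1]])
    xd,yd=(u-s['cx'])/s['fx'],(v-s['cy'])/s['fy']
    x,y=xd,yd
    for _ in range(20):
        f=1+s['k1']*(x*x+y*y); x,y=xd/f,yd/f
    d=Rm(s['attitude'])@np.array([x,-y,-1]); return d/np.linalg.norm(d)
def atz(s,u,v,z):
    d=ray(s,u,v); o=s['origin']; return o+d*(z-o[2])/d[2]
def proj(s,p):
    c=Rm(s['attitude']).T@(np.asarray(p,float)-s['origin']); x,y=c[0]/-c[2],-c[1]/-c[2]
    f=1+s['k1']*(x*x+y*y); return np.array([s['fx']*x*f+s['cx'],s['fy']*y*f+s['cy']])
def tri(*obs):
    A=0;b=0
    for s,u,v in obs:
        d=ray(s,u,v); P=np.eye(3)-np.outer(d,d); A=A+P; b=b+P@s['origin']
    return np.linalg.solve(A,b)
def crop(s,x0,y0,w,h,k,fn):
    cv2.imwrite('pics/'+fn,cv2.resize(s['pixels'][y0:y0+h,x0:x0+w],None,fx=k,fy=k,interpolation=cv2.INTER_CUBIC))
E
python3 - <<'E'
from h import *
t=load('top0.png');s=load('side0.png')
crop(t,225,140,180,100,4,'tc.png'); crop(s,230,130,200,150,4,'sc.png')
for n,a,b in(('pin',(252,177),(248,219)),('hole',(334,206),(331,199))): print(n,tri((s,*a),(t,*b)))
E
```

```text
pin [0.49119672 0.27338375 0.09850089]
hole [ 0.55396547 -0.02531318  0.13297482]
```

View pics/tc.png

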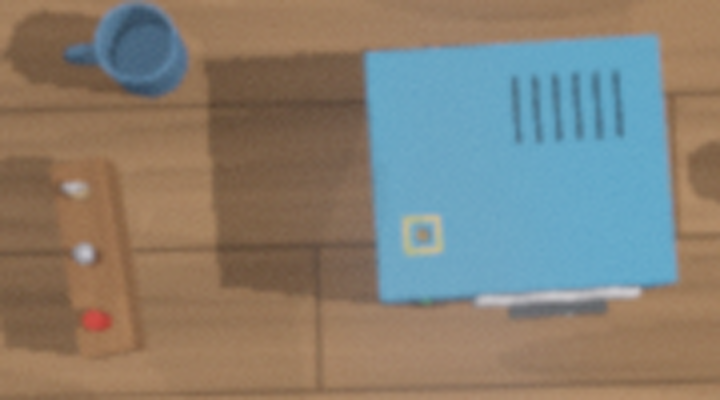

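View pics/sc.png

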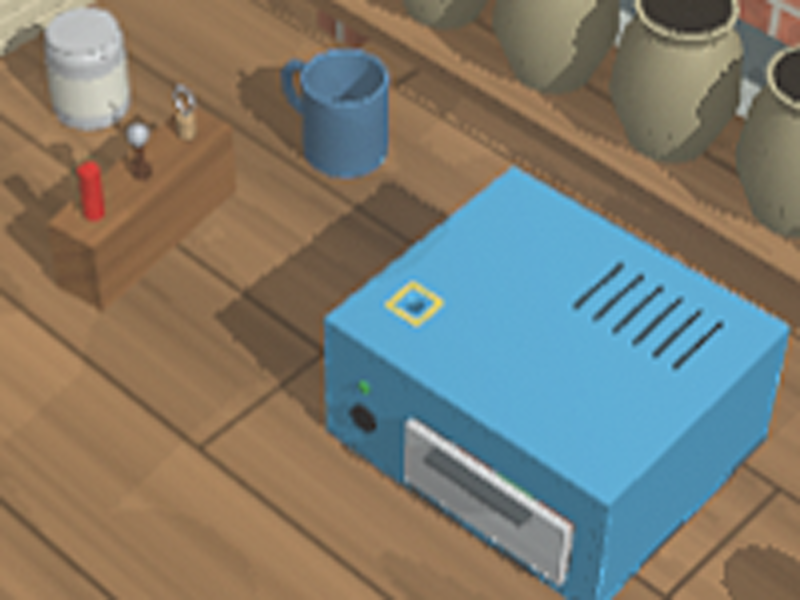

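```bash
cat >> h.py <<'E'
def tool():
    s=env.read_state(); return s['tcp_pos'],Rm(s['tcp_rot'])
E
python3 - <<'E'
from h import *
t=load('top0.png');s=load('side0.png');w=load('wrist0.png')
T=lambda x,y:(t,225+(x+.5)/4-.5,140+(y+.5)/4-.5)
S=lambda x,y:(s,230+(x+.5)/4-.5,130+(y+.5)/4-.5)
print('pin',tri(T(97,320),S(91,191)),'ball',tri(T(84,253),S(138,133)),'hole',tri(T(423,236),S(414,304)))
print('hole z', atz(*T(423,236),.13),atz(*S(414,304),.13))
print('pin z.1 side',atz(*S(91,191),.1),'top .11',atz(*T(97,320),.11))
for n,p in (('FL',(381,301)),('BL',(366,52)),('BR',(658,37)),('FR',(677,282))): print(n,atz(*T(*p),.13))
for n,p in (('FL',(327,318)),('BL',(514,168)),('BR',(788,326)),('FR',(607,502))): print(n,atz(*S(*p),.13))
print('block side', [atz(*S(*p),.075)[:2] for p in((53,222),(100,244),(234,132))])
print('block top', [atz(*T(*p),.075)[:2] for p in((53,163),(82,355))])
p,A=tool(); print(p,A)
C=Rm(w['attitude']); print('cam in tool',A.T@(w['origin']-p), A.T@C)
for d in (0,.05,.1,.15,.2): print(d,proj(w,p+A[:,0]*d))
E
```

```text
pin [0.4891736  0.26954333 0.10071823] ball [0.54796148 0.27666852 0.12071654] hole [ 0.55467619 -0.02250997  0.13212439]
hole z [ 0.55537409 -0.02306922  0.13      ] [ 0.55561039 -0.02070322  0.13      ]
pin z.1 side [0.48898768 0.2708545  0.1       ] top .11 [0.48959714 0.26717775 0.11      ]
FL [0.49938588 0.01516695 0.13      ]
BL [0.72014251 0.02288116 0.13      ]
BR [ 0.72733426 -0.236691    0.13      ]
FR [ 0.50936812 -0.24428432  0.13      ]
FL [0.50121047 0.01566724 0.13      ]
BL [0.71851775 0.02305861 0.13      ]
BR [ 0.72846107 -0.23335124  0.13      ]
FR [ 0.51088865 -0.23988594  0.13      ]
block side [array([0.45940835, 0.28736067]), array([0.46920152, 0.2405649 ]), array([0.63599922, 0.26085879])]
block top [array([0.63553101, 0.31295079]), array([0.45919838, 0.2877453 ])]
[0.13428082 0.55892641 0.23085284] [[-3.26277018e-04 -9.72320728e-01  2.33649943e-01]
 [-8.04973191e-04  2.33650135e-01  9.72320403e-01]
 [-9.99999623e-01  1.29163862e-04 -8.58926788e-04]]
cam in tool [-0.14132975  0.06742581 -0.00072523] [[ 4.89521066e-04  2.64514098e-01 -9.64381694e-01]
 [ 1.05171911e-03  9.64381140e-01  2.64514480e-01]
 [ 9.99999327e-01 -1.14374407e-03  1.93890351e-04]]
0 [318.84461988 259.22715643]
0.05 [318.53284315 225.26312629]
0.1 [318.33978531 204.31063563]
0.15 [318.20869483 190.11720413]
0.2 [318.11393141 179.87389194]
```

```bash
python3 -m jog '[{"dy":-0.0414,"dz":-0.0198},{"dy":-0.0414,"dz":-0.0198},{"dy":-0.0414,"dz":-0.0198},{"dy":-0.0414,"dz":-0.0198},{"dy":-0.0414,"dz":-0.0198}]' 0
python3 -m jog '[{"dy":-0.0414,"dz":-0.0198},{"dy":-0.0414,"dz":-0.0198},{"dy":-0.0414,"dz":-0.0198},{"dy":-0.0414,"dz":-0.0198},{"dy":-0.0414,"dz":-0.0198}]'
python3 -m jog '[{"rx":-6.9},{"rx":-6.9},{"rx":-7.0},{},{}]'
python3 - <<'E'
from h import *
p,A=tool(); print(p,A)
s=snap('wrist','w1.png')
E
```

```text
[0.13428082 0.55892641 0.23085284] [[-3.26277018e-04 -9.72320728e-01  2.33649943e-01]
 [-8.04973191e-04  2.33650135e-01  9.72320403e-01]
 [-9.99999623e-01  1.29163862e-04 -8.58926788e-04]]$[0]: bad value
$[0]: bad value
$[0]: bad value
```

View pics/w1.png

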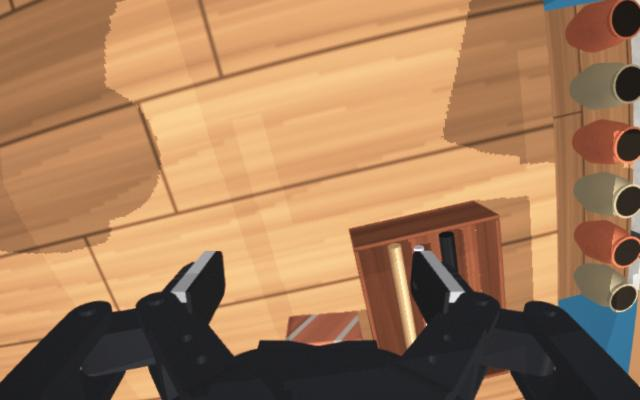

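The jog refused the rows, so nothing moved. I'll try again with all six keys in each row.

```bash
python3 -m jog '[{"dx":0,"dy":-0.0414,"dz":-0.0198,"rx":0,"ry":0,"rz":0},{"dx":0,"dy":-0.0414,"dz":-0.0198,"rx":0,"ry":0,"rz":0},{"dx":0,"dy":-0.0414,"dz":-0.0198,"rx":0,"ry":0,"rz":0},{"dx":0,"dy":-0.0414,"dz":-0.0198,"rx":0,"ry":0,"rz":0},{"dx":0,"dy":-0.0414,"dz":-0.0198,"rx":0,"ry":0,"rz":0}]' 0
```

```text
time: 0.82
tcp_pos: [0.3134, 0.4133, 0.2312]
tcp_rot: [-2.893, 1.571, -1.558]
force: [0.1, 0.6, -0.3]
width: 0.0857
```

```bash
python3 -m jog '[{"dx":0,"dy":-0.0414,"dz":-0.0198,"rx":0,"ry":0,"rz":0},{"dx":0,"dy":-0.0414,"dz":-0.0198,"rx":0,"ry":0,"rz":0},{"dx":0,"dy":-0.0414,"dz":-0.0198,"rx":0,"ry":0,"rz":0},{"dx":0,"dy":-0.0414,"dz":-0.0198,"rx":0,"ry":0,"rz":0},{"dx":0,"dy":-0.0414,"dz":-0.0198,"rx":0,"ry":0,"rz":0}]'
python3 -m jog '[{"dx":0,"dy":0,"dz":0,"rx":-6.9,"ry":0,"rz":0},{"dx":0,"dy":0,"dz":0,"rx":-6.9,"ry":0,"rz":0},{"dx":0,"dy":0,"dz":0,"rx":-7,"ry":0,"rz":0},{"dx":0,"dy":0,"dz":0,"rx":0,"ry":0,"rz":0},{"dx":0,"dy":0,"dz":0,"rx":0,"ry":0,"rz":0}]'
python3 - <<'E'
from h import *
p,A=tool(); print(p,A)
s=snap('wrist','w1.png')
E
```

```text
time: 1.45
tcp_pos: [0.4916, 0.2687, 0.2312]
tcp_rot: [2.274, 1.571, -2.674]
force: [-0.1, 0.5, -0.4]
width: 0.0856
time: 2.08
tcp_pos: [0.4906, 0.2698, 0.2312]
tcp_rot: [2.186, 1.571, -2.402]
force: [0.5, -0.6, -0.4]
width: 0.0856
[0.49058772 0.26981789 0.23121265] [[-1.45445333e-04 -9.92274133e-01 -1.24064594e-01]
 [-1.32735428e-04 -1.24064575e-01  9.92274137e-01]
 [-9.99999981e-01  1.60789410e-04 -1.13665319e-04]]
```

View pics/w1.png

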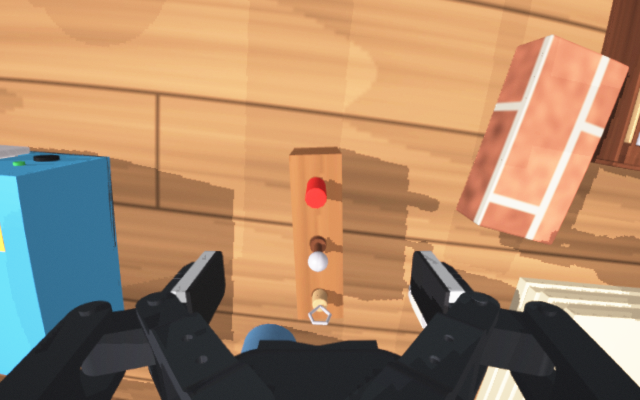

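The wrist view shows the pin's handle top at about (316,200) and its base at about (316,180). The ball tool is at (318,262), and the block runs straight down the image.

Run:
```python
from h import *
s=load('w1.png'); crop(s,270,140,110,130,5,'w1c.png')
im=s['pixels'].astype(int); m=(im[...,2]>150)&(im[...,1]<70)&(im[...,0]<70); m[:,:290]=0;m[:,345:]=0
ys,xs=np.nonzero(m); print(xs.min(),xs.max(),ys.min(),ys.max())
for p in ((.49,.27),(.489,.2695)): print(p,[proj(s,(*p,z)).round(1) for z in(.125,.1,.075)])
for uv,z in (((316,200),.125),((316,180),.075),((318,262),.117)): print(atz(s,*uv,z))
```

```text
307 326 178 198
(0.49, 0.27) [array([318.3, 201.9]), array([318.2, 194.5]), array([318.1, 188.4])]
(0.489, 0.2695) [array([317.8, 200.6]), array([317.8, 193.4]), array([317.8, 187.3])]
[0.48866364 0.26797696 0.125     ]
[0.48209774 0.2669222  0.075     ]
[0.54708828 0.27702783 0.117     ]
```

View pics/w1c.png

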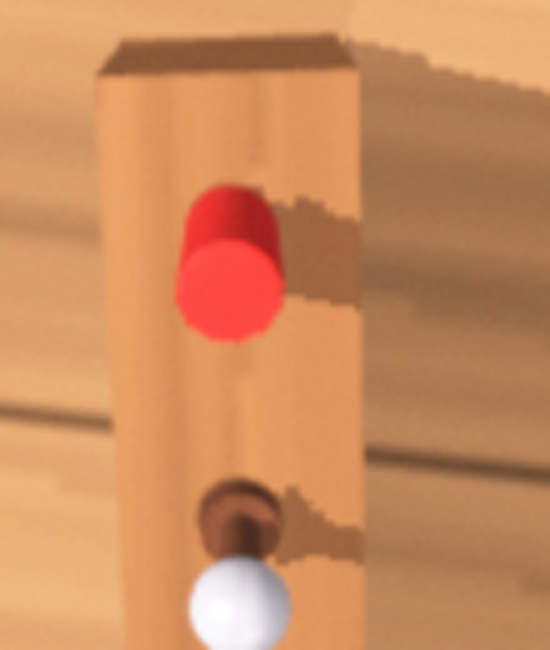

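```bash
python3 -m jog '[{"dx":0.025,"dy":0.0028,"dz":-0.0012,"rx":0,"ry":0,"rz":0},{"dx":0.03,"dy":0,"dz":0,"rx":0,"ry":0,"rz":0},{"dx":0.03,"dy":0,"dz":0,"rx":0,"ry":0,"rz":0},{"dx":0.025,"dy":0,"dz":0,"rx":0,"ry":0,"rz":0},{"dx":0.01,"dy":0,"dz":0,"rx":0,"ry":0,"rz":0}]'
python3 - <<'E'
from h import *
p,A=tool(); print(p)
s=snap('wrist','w2.png')
E
```

```text
time: 2.75
tcp_pos: [0.4875, 0.2681, 0.11]
tcp_rot: [1.845, 1.569, -2.741]
force: [0.2, -0.1, 0.6]
width: 0.0853
[0.48749127 0.26808481 0.11004597]
```

View pics/w2.png

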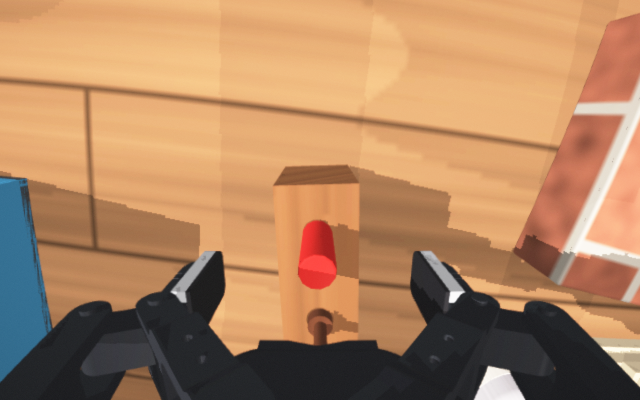

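The wrist view shows the pin's handle top at (317,271), midway between the pads at (222,255) and (412,255). It is centred, so I'll go down to grasp height and close.

```bash
python3 -m jog '[{"dx":0.01,"dy":0,"dz":0,"rx":0,"ry":0,"rz":0},{"dx":0.011,"dy":0,"dz":0,"rx":0,"ry":0,"rz":0},{"dx":0,"dy":0,"dz":0,"rx":0,"ry":0,"rz":0},{"dx":0,"dy":0,"dz":0,"rx":0,"ry":0,"rz":0},{"dx":0,"dy":0,"dz":0,"rx":0,"ry":0,"rz":0}]'
python3 -m jog '[{"dx":0,"dy":0,"dz":0,"rx":0,"ry":0,"rz":0},{"dx":0,"dy":0,"dz":0,"rx":0,"ry":0,"rz":0},{"dx":0,"dy":0,"dz":0,"rx":0,"ry":0,"rz":0},{"dx":0,"dy":0,"dz":0,"rx":0,"ry":0,"rz":0},{"dx":0,"dy":0,"dz":0,"rx":0,"ry":0,"rz":0}]' 1 60
python3 -m jog '[{"dx":0,"dy":0,"dz":0,"rx":0,"ry":0,"rz":0},{"dx":0,"dy":0,"dz":0,"rx":0,"ry":0,"rz":0},{"dx":0,"dy":0,"dz":0,"rx":0,"ry":0,"rz":0},{"dx":0,"dy":0,"dz":0,"rx":0,"ry":0,"rz":0},{"dx":0,"dy":0,"dz":0,"rx":0,"ry":0,"rz":0}]'
python3 - <<'E'
from h import *
p,A=tool(); print(p,env.read_state())
s=snap('wrist','w3.png')
E
```

```text
time: 3.42
tcp_pos: [0.4882, 0.2683, 0.0907]
tcp_rot: [-1.446, 1.57, 0.252]
force: [-0.3, -0.9, -0.0]
width: 0.0856
time: 4.05
tcp_pos: [0.4881, 0.2683, 0.0904]
tcp_rot: [-1.807, 1.571, -0.109]
force: [0.2, -0.7, 2.8]
width: 0.0164
time: 4.68
tcp_pos: [0.4881, 0.2683, 0.0904]
tcp_rot: [-1.887, 1.571, -0.189]
force: [-0.2, -0.5, 5.1]
width: 0.0167
[0.48808173 0.26826566 0.09042024] {'time': 4.675, 'qpos': array([ 3.64293803e-01,  2.01542625e-01,  1.67070714e+00, -1.21853747e-04,
        1.26915463e+00, -1.33372665e+00]), 'qd': array([ 6.29247819e-04, -7.39302226e-05, -3.73122018e-04,  1.47070554e-04,
        5.88866306e-04,  1.52780401e-03]), 'joint_torque': array([-3.29715502e-02, -6.83360982e+01, -5.02245426e+01, -2.56086438e-03,
       -2.15334892e-01, -5.58063894e-04]), 'tcp_pos': array([0.48808173, 0.26826566, 0.09042024]), 'tcp_rot': array([-1.88734005,  1.57057501, -0.1892834 ]), 'force': array([-0.24321327, -0.51482489,  5.0572096 ]), 'torque': array([-0.03777464,  0.09053883,  0.05382892]), 'width': 0.01671634239203361}
```

View pics/w3.png

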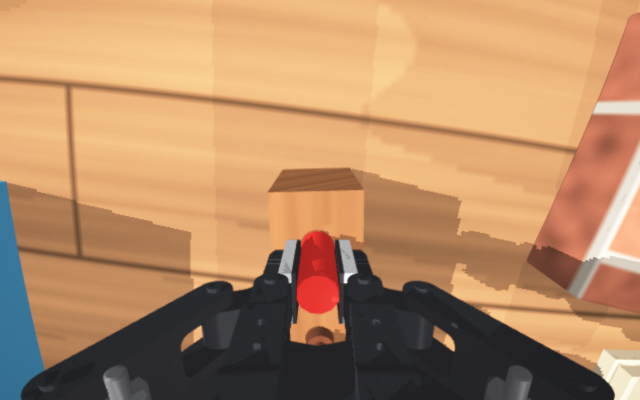

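The pads hold the red handle at (317,285), with a width of 16.7 mm. Next I'll lift straight up.

```bash
python3 -m jog '[{"dx":-0.01,"dy":0,"dz":0,"rx":0,"ry":0,"rz":0},{"dx":-0.02,"dy":0,"dz":0,"rx":0,"ry":0,"rz":0},{"dx":-0.03,"dy":0,"dz":0,"rx":0,"ry":0,"rz":0},{"dx":-0.03,"dy":0,"dz":0,"rx":0,"ry":0,"rz":0},{"dx":-0.03,"dy":0,"dz":0,"rx":0,"ry":0,"rz":0}]'
python3 -m jog '[{"dx":-0.025,"dy":0,"dz":0,"rx":0,"ry":0,"rz":0},{"dx":-0.02,"dy":0,"dz":0,"rx":0,"ry":0,"rz":0},{"dx":0,"dy":0,"dz":0,"rx":0,"ry":0,"rz":0},{"dx":0,"dy":0,"dz":0,"rx":0,"ry":0,"rz":0},{"dx":0,"dy":0,"dz":0,"rx":0,"ry":0,"rz":0}]'
python3 - <<'E'
from h import *
p,A=tool(); print(p,A)
s=snap('side','s4.png');print(proj(s,p)); u,v=proj(s,p).astype(int); crop(s,u-50,v-60,100,120,5,'s4c.png')
t=snap('top','t4.png');print(proj(t,p));
E
```

```text
time: 5.35
tcp_pos: [0.4878, 0.2682, 0.2117]
tcp_rot: [-2.846, 1.571, -1.148]
force: [-0.0, -0.5, -1.1]
width: 0.0167
time: 5.98
tcp_pos: [0.4877, 0.2682, 0.2543]
tcp_rot: [1.86, 1.569, -2.725]
force: [0.3, -0.2, -0.8]
width: 0.0166
[0.48772501 0.26817741 0.2542912 ] [[-1.41377353e-03 -9.91914221e-01 -1.26902244e-01]
 [-6.25674888e-04 -1.26901469e-01  9.91915130e-01]
 [-9.99998805e-01  1.48174290e-03 -4.41205882e-04]]
[247.48281628 140.40229103]
[239.93919428 219.12562073]
```

View pics/s4c.png

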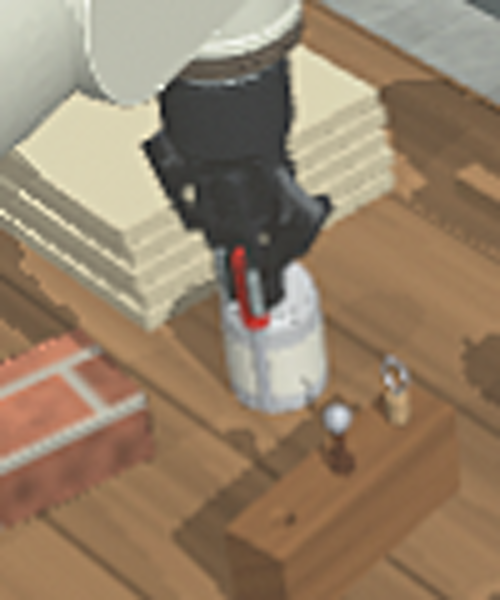

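View pics/t4.png

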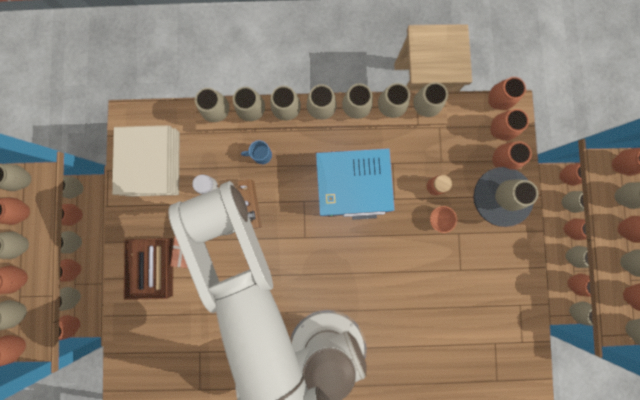

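```bash
python3 -m jog '[{"dx":0,"dy":-0.003,"dz":-0.03,"rx":0,"ry":0,"rz":0},{"dx":0,"dy":-0.005,"dz":-0.05,"rx":0,"ry":0,"rz":0},{"dx":0,"dy":-0.006,"dz":-0.055,"rx":0,"ry":0,"rz":0},{"dx":0,"dy":-0.006,"dz":-0.055,"rx":0,"ry":0,"rz":0},{"dx":0,"dy":-0.005,"dz":-0.05,"rx":0,"ry":0,"rz":0}]'
python3 -m jog '[{"dx":0,"dy":-0.004,"dz":-0.036,"rx":0,"ry":0,"rz":0},{"dx":0,"dy":-0.0017,"dz":-0.0203,"rx":0,"ry":0,"rz":0},{"dx":0,"dy":0,"dz":0,"rx":0,"ry":0,"rz":0},{"dx":0,"dy":0,"dz":0,"rx":0,"ry":0,"rz":0},{"dx":0,"dy":0,"dz":0,"rx":0,"ry":0,"rz":0}]'
python3 - <<'E'
from h import *
p,A=tool(); print(p,A)
s=snap('wrist','w5.png'); w=s
for d in(.0854,):print('tip',proj(s,p+A[:,0]*d),[proj(s,(*p[:2],z)) for z in(.17,.13)], 'hole',proj(s,(.5557,-.0218,.13)))
crop(s,250,150,140,110,5,'w5c.png')
s=snap('side','s5.png');u,v=proj(s,p).astype(int); print(u,v,[proj(s,(*p[:2],z)) for z in (.29,.24,.17)],proj(s,(.5557,-.0218,.13))); crop(s,u-50,v-60,100,120,5,'s5c.png')
E
```

```text
time: 6.7
tcp_pos: [0.5434, 0.0315, 0.255]
tcp_rot: [1.88, 1.571, -2.705]
force: [0.3, 0.4, -0.7]
width: 0.0164
time: 7.32
tcp_pos: [0.5559, -0.0207, 0.2554]
tcp_rot: [-1.647, 1.571, 0.052]
force: [-0.3, 0.3, -1.4]
width: 0.0164
[ 0.55594841 -0.02068206  0.25541877] [[ 1.54661777e-04 -9.91756434e-01 -1.28137240e-01]
 [ 8.05090411e-06 -1.28137240e-01  9.91756446e-01]
 [-9.99999988e-01 -1.54418435e-04 -1.18333973e-05]]
tip [317.95315316 209.84760345] [array([317.95448972, 209.82362046]), array([317.8864103, 196.7226503])] hole [316.6532767  196.28853096]
333 174 [array([334.07729081, 165.03898098]), array([333.78830231, 178.41476051]), array([333.40570467, 196.03258595])] [333.41826679 205.7957912 ]
```

View pics/w5.png

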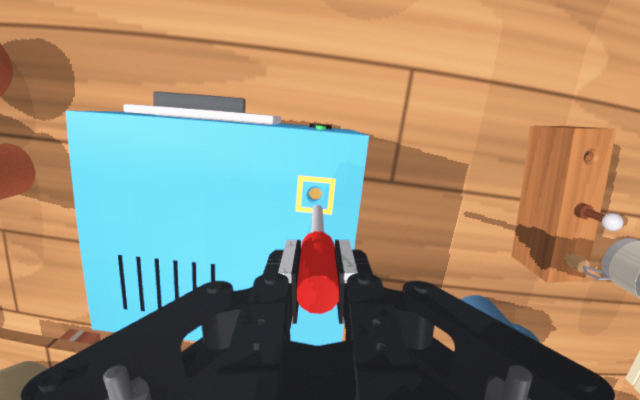

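View pics/w5c.png

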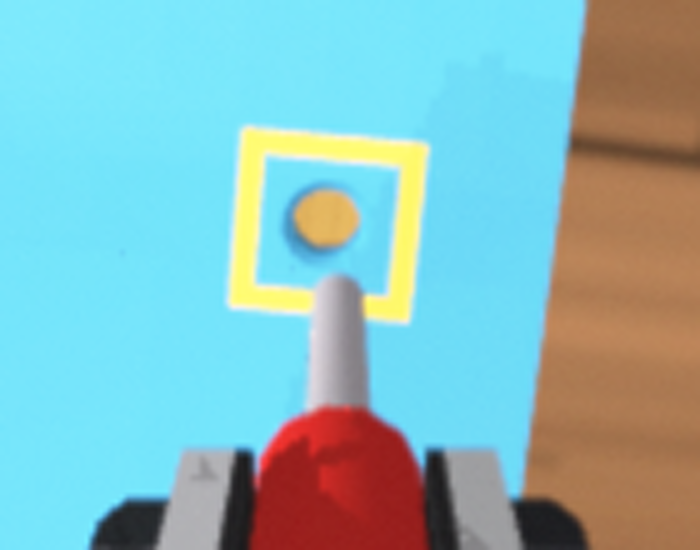

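View pics/s5c.png

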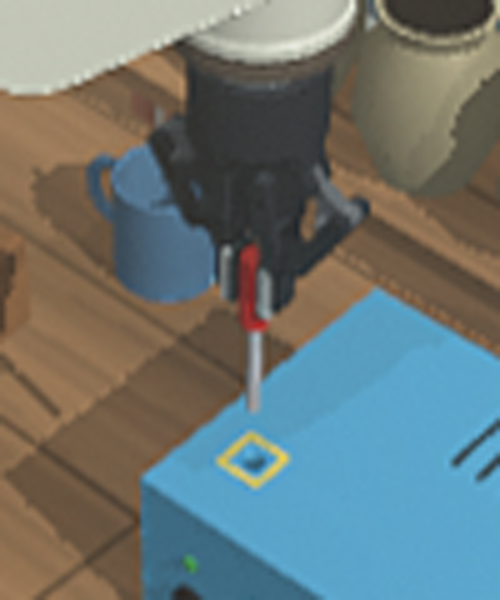

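The wrist view shows the pin straight, with its tip near (318,207.5) and the yellow frame's centre near (315.6,195). The side view agrees, with the tip just above the frame.

Run:
```python
from h import *
s=load('w5.png'); p,A=tool(); ti=p[2]-.0854
W=lambda x,y:(250+(x+.5)/5-.5,150+(y+.5)/5-.5)
print('hole',atz(s,*W(327.8,225),.13),'frame',[atz(s,*W(*q),.13) for q in((243,127),(428,144),(410,322),(230,307))])
for y in (284,290): print('tip',atz(s,*W(339,y),ti))
print('far edge',atz(s,*W(339,275),ti),ti)
q=load('s5.png'); u,v=333,174
S=lambda x,y:(u-50+(x+.5)/5-.5,v-60+(y+.5)/5-.5)
print('side tip',atz(q,*S(254,409),ti),'hole',atz(q,*S(254,460),.13),[atz(q,*S(*c),.13) for c in((252,432),(288,460),(256,488),(217,460))])
```

```text
hole [ 0.55436333 -0.02328574  0.13      ] frame [array([ 0.53907264, -0.0399157 ,  0.13      ]), array([ 0.53790459, -0.00802472,  0.13      ]), array([ 0.57004177, -0.00657812,  0.13      ]), array([ 0.57140877, -0.03853817,  0.13      ])]
tip [ 0.55333869 -0.02144197  0.17004306]
tip [ 0.55426599 -0.02132112  0.17004306]
far edge [ 0.55195141 -0.02162276  0.17004306] 0.1700430575068466
side tip [ 0.55778933 -0.01894772  0.17004306] hole [ 0.55624548 -0.0212195   0.13      ] [array([ 0.5722761 , -0.00469245,  0.13      ]), array([ 0.57010996, -0.0356979 ,  0.13      ]), array([ 0.54055738, -0.03739434,  0.13      ]), array([ 0.54115762, -0.00546471,  0.13      ])]
```

Both cameras give the same offset from tip to hole: about −1.5 mm in x and −2 mm in y. I'll correct that, lower the tip to 0.145 and look again.

```bash
python3 -m jog '[{"dx":0.01,"dy":0.0016,"dz":-0.0018,"rx":0,"ry":0,"rz":0},{"dx":0.01,"dy":0,"dz":0,"rx":0,"ry":0,"rz":0},{"dx":0.008,"dy":0,"dz":0,"rx":0,"ry":0,"rz":0},{"dx":0,"dy":0,"dz":0,"rx":0,"ry":0,"rz":0},{"dx":0,"dy":0,"dz":0,"rx":0,"ry":0,"rz":0}]'
python3 - <<'E'
from h import *
p,A=tool(); print(p)
s=snap('wrist','w6.png'); crop(s,250,150,140,110,5,'w6c.png')
s=snap('side','s6.png'); crop(s,293,144,80,80,7,'s6c.png')
E
```

```text
time: 8.05
tcp_pos: [0.5548, -0.0238, 0.2275]
tcp_rot: [-2.524, 1.571, -0.826]
force: [0.4, -0.4, -0.7]
width: 0.016
[ 0.55477968 -0.02376644  0.22748724]
```

View pics/w6c.png

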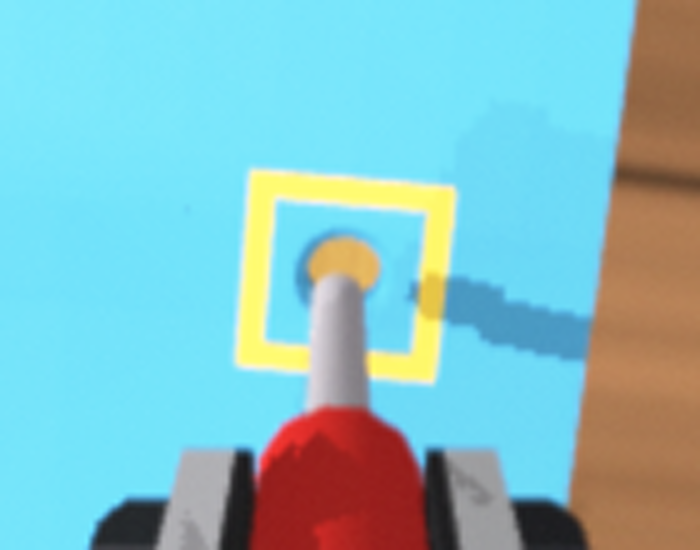

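View pics/s6c.png

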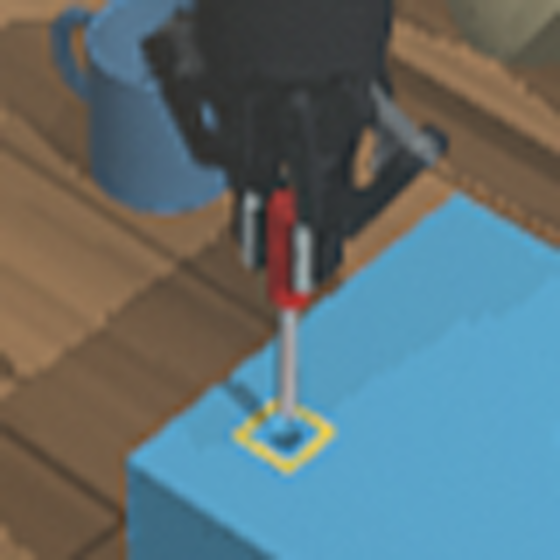

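Run:
```python
from h import *
s=load('w6.png'); p,A=tool(); ti=p[2]-.0854
W=lambda x,y:(250+(x+.5)/5-.5,150+(y+.5)/5-.5)
f=np.array([atz(s,*W(*q),.13) for q in((250,170),(457,187),(435,384),(234,366))]); print('hole',f.mean(0))
print('far edge',atz(s,*W(338,272),ti),ti)
q=load('s6.png')
S=lambda x,y:(293+(x+.5)/7-.5,144+(y+.5)/7-.5)
f=np.array([atz(q,*S(*c),.13) for c in((287,401),(335,433),(287,471),(234,435))])
print('side tip',atz(q,*S(289,416),ti),'hole',f.mean(0)); print(p)
```

```text
hole [ 0.55466047 -0.02344263  0.13      ]
far edge [ 0.55034102 -0.02493862  0.14227958] 0.14227958409761157
side tip [ 0.55619235 -0.02283951  0.14227958] hole [ 0.55596449 -0.02145622  0.13      ]
[ 0.55484461 -0.02376915  0.22767958]
```

The tip is now within about 1.5 mm in y. I'll correct that and enter the hole.

```bash
python3 -m jog '[{"dx":0.004,"dy":-0.0002,"dz":0.0014,"rx":0,"ry":0,"rz":0},{"dx":0.005,"dy":0,"dz":0,"rx":0,"ry":0,"rz":0},{"dx":0.003,"dy":0,"dz":0,"rx":0,"ry":0,"rz":0},{"dx":0.002,"dy":0,"dz":0,"rx":0,"ry":0,"rz":0},{"dx":0,"dy":0,"dz":0,"rx":0,"ry":0,"rz":0}]'
python3 - <<'E'
from h import *
print(env.read_state()['force'])
s=snap('wrist','w7.png'); crop(s,250,150,140,110,5,'w7c.png')
E
```

```text
time: 8.78
tcp_pos: [0.5547, -0.0223, 0.2132]
tcp_rot: [1.744, 1.57, -2.841]
force: [0.4, -0.1, -0.6]
width: 0.0165
[ 0.43761579 -0.0568161  -0.64392058]
```

View pics/w7c.png

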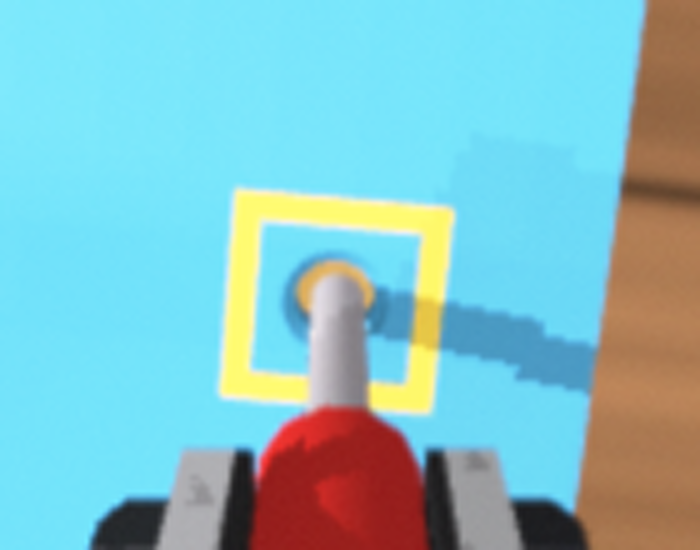

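The tip sits inside the hole opening, with an even gap around it and no contact force. I'll go on down.

```bash
python3 -m jog '[{"dx":0.003,"dy":0,"dz":0,"rx":0,"ry":0,"rz":0},{"dx":0.003,"dy":0,"dz":0,"rx":0,"ry":0,"rz":0},{"dx":0.003,"dy":0,"dz":0,"rx":0,"ry":0,"rz":0},{"dx":0.003,"dy":0,"dz":0,"rx":0,"ry":0,"rz":0},{"dx":0.002,"dy":0,"dz":0,"rx":0,"ry":0,"rz":0}]'
```

```text
time: 9.45
tcp_pos: [0.5547, -0.0223, 0.1991]
tcp_rot: [1.623, 1.571, -2.962]
force: [0.2, -0.6, 0.0]
width: 0.0162
```

```bash
python3 -m jog '[{"dx":0.001,"dy":0,"dz":0,"rx":0,"ry":0,"rz":0},{"dx":0.001,"dy":0,"dz":0,"rx":0,"ry":0,"rz":0},{"dx":0.001,"dy":0,"dz":0,"rx":0,"ry":0,"rz":0},{"dx":0.001,"dy":0,"dz":0,"rx":0,"ry":0,"rz":0},{"dx":0,"dy":0,"dz":0,"rx":0,"ry":0,"rz":0}]'
```

```text
time: 10.07
tcp_pos: [0.5547, -0.0223, 0.1952]
tcp_rot: [1.846, 1.571, -2.739]
force: [-0.1, 0.5, -1.3]
width: 0.0167
```

```bash
python3 -m jog '[{"dx":0.001,"dy":0,"dz":0,"rx":0,"ry":0,"rz":0},{"dx":0.001,"dy":0,"dz":0,"rx":0,"ry":0,"rz":0},{"dx":0.001,"dy":0,"dz":0,"rx":0,"ry":0,"rz":0},{"dx":0.001,"dy":0,"dz":0,"rx":0,"ry":0,"rz":0},{"dx":0,"dy":0,"dz":0,"rx":0,"ry":0,"rz":0}]'
```

```text
time: 10.7
tcp_pos: [0.5547, -0.0223, 0.1912]
tcp_rot: [2.241, 1.571, -2.344]
force: [-0.0, -0.3, -0.8]
width: 0.0167
```

```bash
python3 -m jog '[{"dx":0.001,"dy":0,"dz":0,"rx":0,"ry":0,"rz":0},{"dx":0.001,"dy":0,"dz":0,"rx":0,"ry":0,"rz":0},{"dx":0.001,"dy":0,"dz":0,"rx":0,"ry":0,"rz":0},{"dx":0.001,"dy":0,"dz":0,"rx":0,"ry":0,"rz":0},{"dx":0,"dy":0,"dz":0,"rx":0,"ry":0,"rz":0}]'
```

```text
time: 11.32
tcp_pos: [0.5547, -0.0223, 0.1873]
tcp_rot: [-3.106, 1.571, -1.408]
force: [-0.3, 0.2, -0.1]
width: 0.0163
```

```bash
python3 -m jog '[{"dx":0.001,"dy":0,"dz":0,"rx":0,"ry":0,"rz":0},{"dx":0.001,"dy":0,"dz":0,"rx":0,"ry":0,"rz":0},{"dx":0.001,"dy":0,"dz":0,"rx":0,"ry":0,"rz":0},{"dx":0.001,"dy":0,"dz":0,"rx":0,"ry":0,"rz":0},{"dx":0,"dy":0,"dz":0,"rx":0,"ry":0,"rz":0}]'
```

```text
time: 11.95
tcp_pos: [0.5549, -0.0223, 0.1839]
tcp_rot: [-1.827, 1.57, -0.129]
force: [-0.7, 1.0, 6.9]
width: 0.0165
```

Contact: the force has risen by about 7 N. I'll go on in small steps.

```bash
python3 -m jog '[{"dx":0.001,"dy":0,"dz":0,"rx":0,"ry":0,"rz":0},{"dx":0.001,"dy":0,"dz":0,"rx":0,"ry":0,"rz":0},{"dx":0,"dy":0,"dz":0,"rx":0,"ry":0,"rz":0},{"dx":0,"dy":0,"dz":0,"rx":0,"ry":0,"rz":0},{"dx":0,"dy":0,"dz":0,"rx":0,"ry":0,"rz":0}]'
python3 - <<'E'
from h import *
s=snap('top','t8.png'); crop(s,300,130,110,100,5,'t8c.png')
s=snap('side','s8.png'); crop(s,290,150,150,140,4,'s8c.png')
E
```

```text
time: 12.58
tcp_pos: [0.5549, -0.0222, 0.1818]
tcp_rot: [-1.836, 1.57, -0.138]
force: [-0.9, 0.3, 6.0]
width: 0.0168
```

View pics/s8c.png

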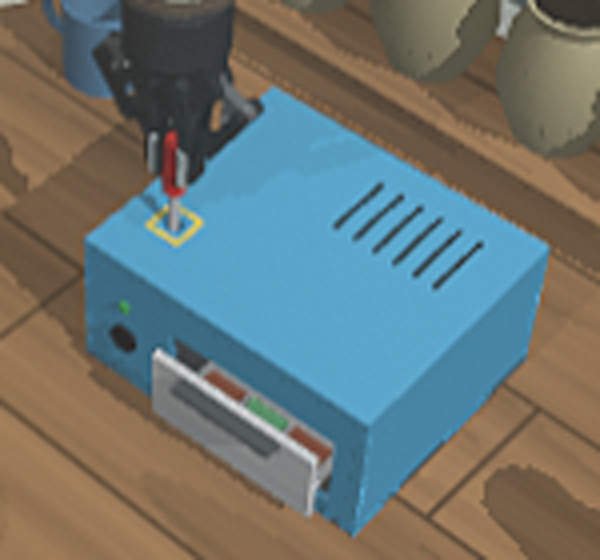

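The tray is sliding out. I'll add 0.7 mm of margin and hold.

```bash
python3 -m jog '[{"dx":0.0007,"dy":0,"dz":0,"rx":0,"ry":0,"rz":0},{"dx":0,"dy":0,"dz":0,"rx":0,"ry":0,"rz":0},{"dx":0,"dy":0,"dz":0,"rx":0,"ry":0,"rz":0},{"dx":0,"dy":0,"dz":0,"rx":0,"ry":0,"rz":0},{"dx":0,"dy":0,"dz":0,"rx":0,"ry":0,"rz":0}]'
for i in 1 2 3 4; do python3 -m jog '[{"dx":0,"dy":0,"dz":0,"rx":0,"ry":0,"rz":0},{"dx":0,"dy":0,"dz":0,"rx":0,"ry":0,"rz":0},{"dx":0,"dy":0,"dz":0,"rx":0,"ry":0,"rz":0},{"dx":0,"dy":0,"dz":0,"rx":0,"ry":0,"rz":0},{"dx":0,"dy":0,"dz":0,"rx":0,"ry":0,"rz":0}]' | grep -E 'force|time|pos'; done
python3 - <<'E'
from h import *
s=snap('side','s9.png'); crop(s,290,150,150,140,4,'s9c.png')
E
```

```text
time: 13.3
tcp_pos: [0.5549, -0.0223, 0.1811]
tcp_rot: [-1.818, 1.57, -0.12]
force: [-1.1, 0.9, 5.6]
width: 0.0168
time: 13.92
tcp_pos: [0.5549, -0.0223, 0.1811]
force: [-0.1, 1.3, 5.3]
time: 14.55
tcp_pos: [0.5549, -0.0223, 0.1811]
force: [-0.9, 0.5, 6.3]
time: 15.18
tcp_pos: [0.5549, -0.0222, 0.1811]
force: [-0.6, 0.2, 5.1]
time: 15.8
tcp_pos: [0.5549, -0.0223, 0.1811]
force: [-1.4, -0.1, 5.8]
```

View pics/s9c.png

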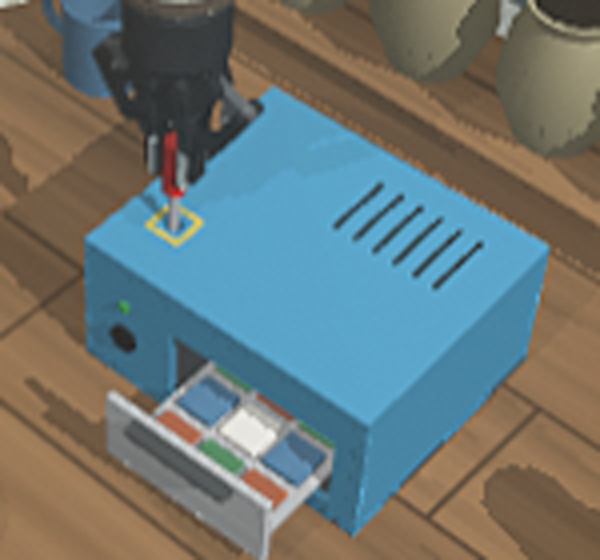

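```bash
python3 -m jog '[{"dx":0,"dy":0,"dz":0,"rx":0,"ry":0,"rz":0},{"dx":0,"dy":0,"dz":0,"rx":0,"ry":0,"rz":0},{"dx":0,"dy":0,"dz":0,"rx":0,"ry":0,"rz":0},{"dx":0,"dy":0,"dz":0,"rx":0,"ry":0,"rz":0},{"dx":0,"dy":0,"dz":0,"rx":0,"ry":0,"rz":0}]'
python3 - <<'E'
from h import *
s=snap('side','s10.png'); a=load('s9.png')['pixels'].astype(int)
print(np.abs(s['pixels'].astype(int)-a)[210:300,290:400].max())
for z in (.08,.09,.1):
  print(z,np.linalg.norm((atz(s,330.9,234.5,z)-atz(s,317.1,248.4,z))))
E
```

```text
time: 16.48
tcp_pos: [0.5549, -0.0223, 0.1811]
tcp_rot: [-1.806, 1.57, -0.108]
force: [-1.1, 0.4, 5.5]
width: 0.0163
5
0.08 0.06543874932855742
0.09 0.06485207134874728
0.1 0.06426539336893689
```

The tray is about 65 mm out and has stopped moving. I'll withdraw straight up.

```bash
python3 -m jog '[{"dx":-0.008,"dy":0,"dz":0,"rx":0,"ry":0,"rz":0},{"dx":-0.015,"dy":0,"dz":0,"rx":0,"ry":0,"rz":0},{"dx":-0.02,"dy":0,"dz":0,"rx":0,"ry":0,"rz":0},{"dx":-0.02,"dy":0,"dz":0,"rx":0,"ry":0,"rz":0},{"dx":-0.015,"dy":0,"dz":0,"rx":0,"ry":0,"rz":0}]'
python3 - <<'E'
from h import *
s=snap('wrist','w11.png'); crop(s,250,150,140,110,5,'w11c.png')
s=snap('side','s11.png'); crop(s,230,120,200,150,4,'s11c.png')
print(tool())
E
```

```text
time: 17.15
tcp_pos: [0.5548, -0.0223, 0.2602]
tcp_rot: [-2.014, 1.57, -0.316]
force: [-0.4, 0.6, -1.1]
width: 0.016
(array([ 0.55517414, -0.02241898,  0.26055622]), array([[ 2.46524160e-03, -9.91917308e-01, -1.26862037e-01],
       [-6.00686866e-04, -1.26863869e-01,  9.91919955e-01],
       [-9.99996781e-01, -2.36911797e-03, -9.08581786e-04]]))
```

View pics/w11c.png

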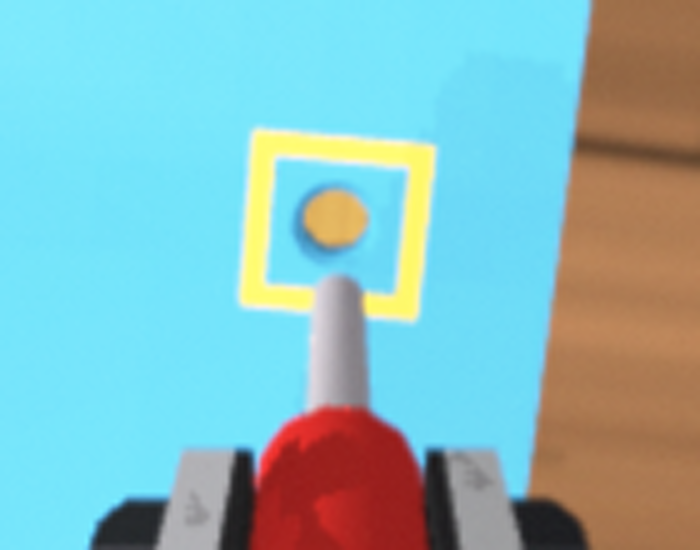

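View pics/s11c.png

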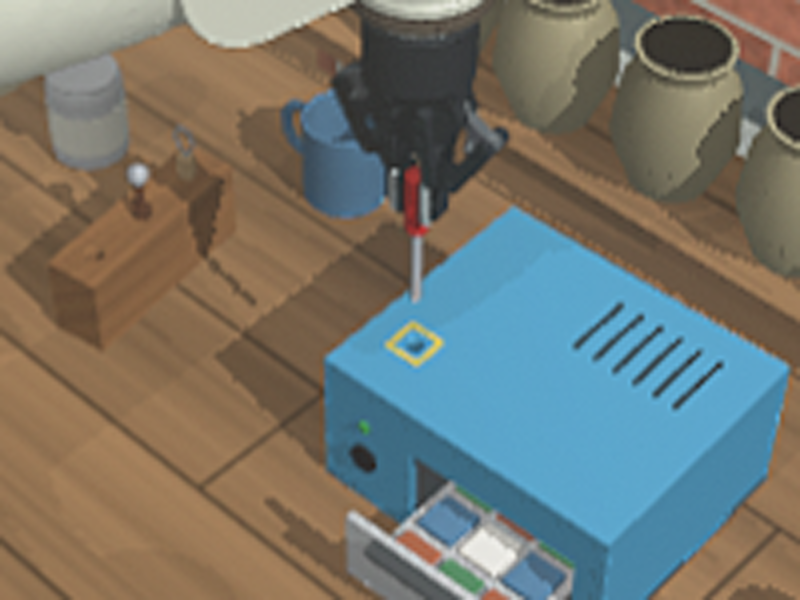

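The pin has not slipped and the tray is staying out. I'll go back above the empty bore.

```bash
python3 -m jog '[{"dx":0,"dy":0.003,"dz":0.03,"rx":0,"ry":0,"rz":0},{"dx":0,"dy":0.005,"dz":0.05,"rx":0,"ry":0,"rz":0},{"dx":0,"dy":0.0055,"dz":0.055,"rx":0,"ry":0,"rz":0},{"dx":0,"dy":0.0055,"dz":0.055,"rx":0,"ry":0,"rz":0},{"dx":0,"dy":0.005,"dz":0.05,"rx":0,"ry":0,"rz":0}]'
python3 -m jog '[{"dx":0.01,"dy":0.0034,"dz":0.0367,"rx":0,"ry":0,"rz":0},{"dx":0.02,"dy":0.002,"dz":0.02,"rx":0,"ry":0,"rz":0},{"dx":0.02,"dy":0,"dz":0,"rx":0,"ry":0,"rz":0},{"dx":0.02,"dy":0,"dz":0,"rx":0,"ry":0,"rz":0},{"dx":0,"dy":0,"dz":0,"rx":0,"ry":0,"rz":0}]'
python3 - <<'E'
from h import *
s=snap('wrist','w12.png'); crop(s,250,150,140,110,5,'w12c.png')
s=snap('side','s12.png'); crop(s,220,120,80,80,7,'s12c.png')
print(tool())
E
```

```text
time: 17.88
tcp_pos: [0.4996, 0.2144, 0.258]
tcp_rot: [1.773, 1.57, -2.812]
force: [1.1, -0.2, -0.6]
width: 0.0165
time: 18.5
tcp_pos: [0.4871, 0.268, 0.1869]
tcp_rot: [1.833, 1.567, -2.752]
force: [0.0, -0.0, -0.3]
width: 0.0168
(array([0.48797197, 0.26824079, 0.18896184]), array([[-5.16004477e-05, -9.91924520e-01, -1.26829584e-01],
       [-1.09402766e-04, -1.26829578e-01,  9.91924516e-01],
       [-9.99999993e-01,  6.50592564e-05, -1.01974823e-04]]))
```

View pics/w12c.png

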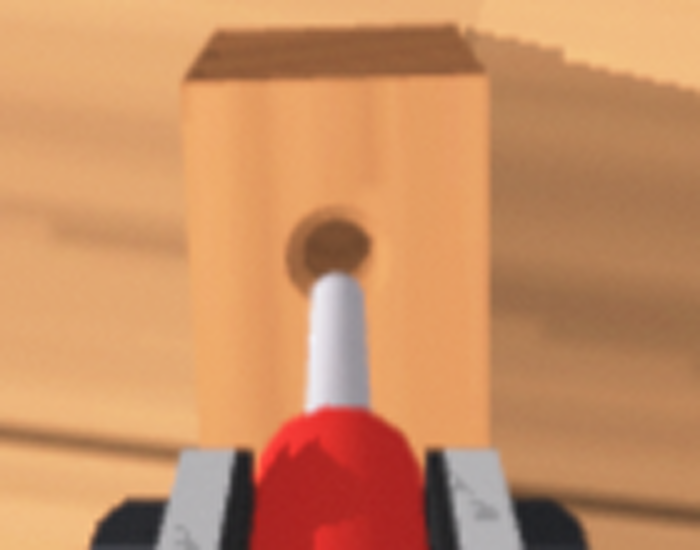

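View pics/s12c.png

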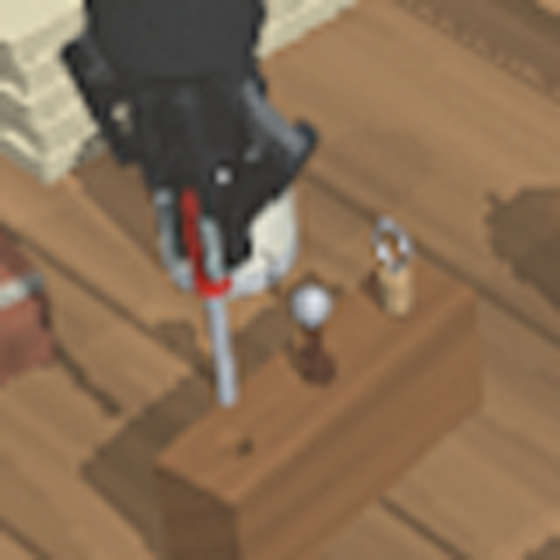

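Run:
```python
from h import *
s=load('w12.png'); p,A=tool(); ti=p[2]-.0854
W=lambda x,y:(250+(x+.5)/5-.5,150+(y+.5)/5-.5)
print('bore',atz(s,*W(329,252),.075),'bore floor-ish',atz(s,*W(337,245),.072))
print('top far/left/right',[atz(s,*W(*q),.075) for q in((330,206),(286,252),(374,250))])
print('far edge',atz(s,*W(337,271),ti),ti)
```

```text
bore [0.48641773 0.26568513 0.075     ] bore floor-ish [0.48581972 0.26694188 0.072     ]
top far/left/right [array([0.47861775, 0.26485756, 0.075     ]), array([0.48733478, 0.25859552, 0.075     ]), array([0.48511751, 0.27305753, 0.075     ])]
far edge [0.4817219  0.26648846 0.10356184] 0.10356184333266275
```

The tip and the bore agree to within about 1 mm. I'll lower the pin through the chamfer and check the force.

```bash
python3 -m jog '[{"dx":0.014,"dy":-0.0004,"dz":-0.0004,"rx":0,"ry":0,"rz":0},{"dx":0.01,"dy":0,"dz":0,"rx":0,"ry":0,"rz":0},{"dx":0.006,"dy":0,"dz":0,"rx":0,"ry":0,"rz":0},{"dx":0.004,"dy":0,"dz":0,"rx":0,"ry":0,"rz":0},{"dx":0.002,"dy":0,"dz":0,"rx":0,"ry":0,"rz":0}]'
python3 - <<'E'
from h import *
s=snap('wrist','w13.png'); crop(s,250,150,140,110,5,'w13c.png'); print(env.read_state()['force'])
E
```

```text
time: 19.23
tcp_pos: [0.4884, 0.2679, 0.1525]
tcp_rot: [2.791, 1.571, -1.794]
force: [0.4, -0.5, -0.6]
width: 0.0166
[ 0.02415172 -0.00598039 -1.63978206]
```

View pics/w13c.png

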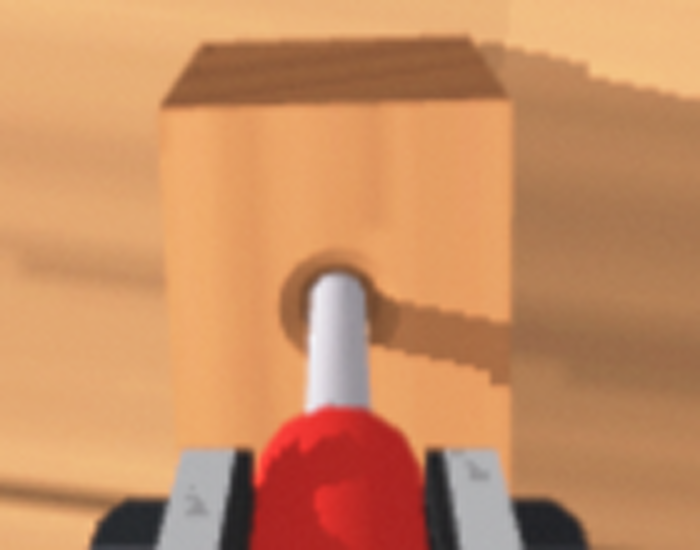

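The tip is in the bore with no load. I'll carry on down.

```bash
python3 -m jog '[{"dx":0.01,"dy":0,"dz":0,"rx":0,"ry":0,"rz":0},{"dx":0.01,"dy":0,"dz":0,"rx":0,"ry":0,"rz":0},{"dx":0.01,"dy":0,"dz":0,"rx":0,"ry":0,"rz":0},{"dx":0.01,"dy":0,"dz":0,"rx":0,"ry":0,"rz":0},{"dx":0.008,"dy":0,"dz":0,"rx":0,"ry":0,"rz":0}]'
python3 -m jog '[{"dx":0.004,"dy":0,"dz":0,"rx":0,"ry":0,"rz":0},{"dx":0.003,"dy":0,"dz":0,"rx":0,"ry":0,"rz":0},{"dx":0.002,"dy":0,"dz":0,"rx":0,"ry":0,"rz":0},{"dx":0.001,"dy":0,"dz":0,"rx":0,"ry":0,"rz":0},{"dx":0,"dy":0,"dz":0,"rx":0,"ry":0,"rz":0}]'
```

```text
time: 19.9
tcp_pos: [0.4882, 0.2678, 0.1038]
tcp_rot: [1.884, 1.57, -2.701]
force: [0.2, 0.2, -0.4]
width: 0.0167
time: 20.52
tcp_pos: [0.4884, 0.2679, 0.0946]
tcp_rot: [-3.062, 1.571, -1.364]
force: [0.3, 0.6, -0.9]
width: 0.0163
```

```bash
python3 -m jog '[{"dx":0.001,"dy":0,"dz":0,"rx":0,"ry":0,"rz":0},{"dx":0.001,"dy":0,"dz":0,"rx":0,"ry":0,"rz":0},{"dx":0.001,"dy":0,"dz":0,"rx":0,"ry":0,"rz":0},{"dx":0.0005,"dy":0,"dz":0,"rx":0,"ry":0,"rz":0},{"dx":0,"dy":0,"dz":0,"rx":0,"ry":0,"rz":0}]'
```

```text
time: 21.15
tcp_pos: [0.4883, 0.2679, 0.091]
tcp_rot: [2.241, 1.571, -2.344]
force: [0.0, -0.4, -0.3]
width: 0.0166
```

The pin is within about 0.6 mm of being seated. I'll release it.

```bash
python3 -m jog '[{"dx":0,"dy":0,"dz":0,"rx":0,"ry":0,"rz":0},{"dx":0,"dy":0,"dz":0,"rx":0,"ry":0,"rz":0},{"dx":0,"dy":0,"dz":0,"rx":0,"ry":0,"rz":0},{"dx":0,"dy":0,"dz":0,"rx":0,"ry":0,"rz":0},{"dx":0,"dy":0,"dz":0,"rx":0,"ry":0,"rz":0}]' 0
python3 -m jog '[{"dx":0,"dy":0,"dz":0,"rx":0,"ry":0,"rz":0},{"dx":0,"dy":0,"dz":0,"rx":0,"ry":0,"rz":0},{"dx":-0.01,"dy":0,"dz":0,"rx":0,"ry":0,"rz":0},{"dx":-0.02,"dy":0,"dz":0,"rx":0,"ry":0,"rz":0},{"dx":-0.03,"dy":0,"dz":0,"rx":0,"ry":0,"rz":0}]'
python3 -m jog '[{"dx":-0.03,"dy":0,"dz":0,"rx":0,"ry":0,"rz":0},{"dx":-0.03,"dy":0,"dz":0,"rx":0,"ry":0,"rz":0},{"dx":-0.02,"dy":0,"dz":0,"rx":0,"ry":0,"rz":0},{"dx":0,"dy":0,"dz":0,"rx":0,"ry":0,"rz":0},{"dx":0,"dy":0,"dz":0,"rx":0,"ry":0,"rz":0}]'
python3 - <<'E'
from h import *
s=snap('wrist','w14.png'); crop(s,270,140,110,130,4,'w14c.png')
s=snap('side','s14.png'); crop(s,220,120,200,150,4,'s14c.png')
E
```

```text
time: 21.78
tcp_pos: [0.4884, 0.2679, 0.0911]
tcp_rot: [2.753, 1.571, -1.833]
force: [-0.7, -0.1, 0.0]
width: 0.0853
time: 22.4
tcp_pos: [0.4881, 0.2678, 0.1518]
tcp_rot: [1.891, 1.57, -2.694]
force: [0.4, -0.6, -0.2]
width: 0.0854
time: 23.02
tcp_pos: [0.4881, 0.2678, 0.2305]
tcp_rot: [1.895, 1.57, -2.69]
force: [0.4, 0.2, 0.1]
width: 0.0854
```

View pics/w14c.png

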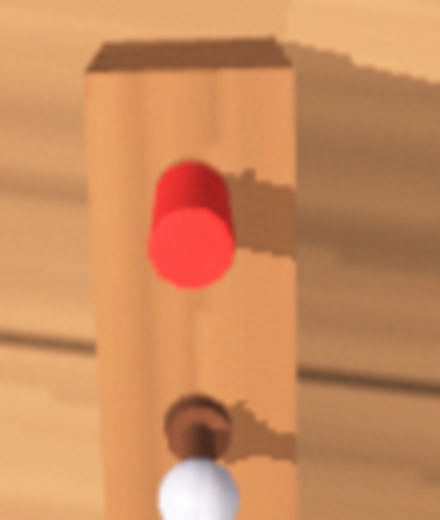

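View pics/s14c.png

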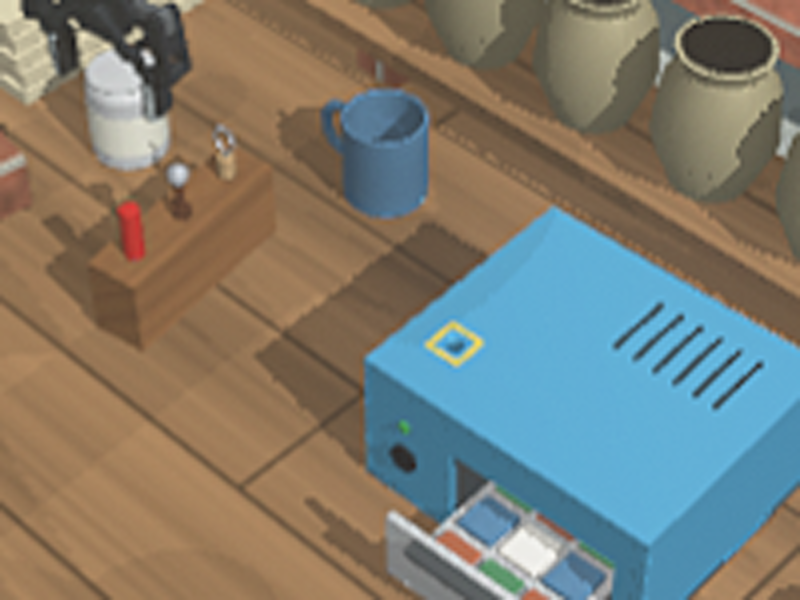

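The pin is standing in its bore, the tray is fully out, and the other objects are where they were. The gripper is clear, so I'm handing in.

```bash
python3 -c "
from station import env; print(env.close_job())"
```

```text
the job is handed in; nothing more can be done
None
```

The job is done and handed in at about 23 s of the 64 s allowed; no verdict was reported.

- **Catch and tray:** I took the pin from the block and lowered it through the yellow-framed hole. I held the catch down for about 4 s, until the tray stopped about 65 mm out (side picture). The force read at the end of each move was at most about 7 N.
- **Pin return:** I put the pin back in its own bore, let go, and raised the open gripper clear.
- **Last checks:** The final wrist and side pictures show the pin upright in its bore and the tray still fully out. The clay tools and the other objects in view (mug, can and part of the brick) are where they were. The bowl and jar were not in those last pictures, but the arm never went near them.
- **Disagreements:** The first jog calls were refused because each row needs all six numbers; nothing moved. The side and wrist cameras put the hole 1.5–2 mm apart in absolute position, but they agreed on the tip-to-hole offset I used, to within about 0.6 mm.

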